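Open the latched food flask

ROBOT

A 6-joint arm with a two-finger parallel gripper is mounted at the origin on the work surface. World frame = base frame: x ahead of the robot, y to its left, z up, the work surface at z = 0. Lengths are in m, angles in rad, forces in N, time in s.
With the tool pointing down it reaches from about 0.275 to 0.725 m from the base axis. Payload 5.6 kg.
Tool frame: the origin (TCP) lies midway between the tips of the shut fingers; the grasp point (between the pads) lies 19 mm behind it; z points along the fingers, y is the line along which they close (so a half turn about z gives the same grasp; the last joint's range is limited). The gripper opens to 85 mm and grips with 20 to 120 N. Pads are 22 mm wide; open, the fingers measure 114 mm over their backs; the gripper's body (76 mm by 85 mm) begins 54 mm behind the grasp point. The pads swing forward as they close: fully open they stand 13 mm farther back than shut.
Start: joints at [-0.933, 0.255, 0.108, 0, -1.424, -0.285], TCP at [0.19, -0.516, 0.231] pointing down, gripper open.
Joint ranges: [-2.95, 2.95], [-1.21, 1.97], [-1.09, 1.5], [-2.87, 1.71], [-2.94, -0.07], [-3.05, 3.05]. Speed limits (rad/s): [2.57, 2.57, 3.14, 3.14, 3.14, 3.14].

INTERFACE

Orientations are given as a unit quaternion [x, y, z, w].
In Python, from bench import ctrl, eyes gives the robot as it stands.
- The arm moves only by the tool drive_tool, never from a script. Its arguments are lists of equal length, an entry for each row: "translation": the shift along the tool's x, y, z in mm, a list of three; "angular": the turn, a rotation vector about the tool's x, y, z in degrees, a list of three; "fingers": the finger opening in mm, from 0 to 85.4. A call has 1 to 5 rows; each row shifts and turns the commanded pose from where the row before left it, along the tool's axes as they then stand; what a row does not reach is not made up. A row lasts 1/12 s, in which the tool goes at most 41.7 mm and 7.16 degrees, less where a joint would pass 70% of its speed; a pose out of reach is approached as far as the arm can. A call is refused whole if a number of a shift passes 41.7 or a number of a turn 7.16, either way. A call with a gripper value outside its range is refused whole. The fingers move at their own pace and stop on an object; "force" is the grip in N (left out, the last holds). Time passes only in rows, so rows that do not move let the fingers close. It gives the time, the measured TCP pose, the force, the opening and the grip force at its end, in the units of the state.
- ctrl.state(): the state, without advancing time (a new reading comes with each control period).
- eyes.camera(name): name is "side" or "top"; returns a dict with "img" (400x640x3 uint8, red, green, blue), "fov_y" (degrees; the focal length in pixels is half the picture's height over the tangent of half this angle, whatever the lens; pixels are square), "cx", "cy" (the principal point, pixels), "view" (4x4, takes a point from world to camera coordinates). Camera axes: x right, y down, z forward; pixel columns grow to the right and rows downward; lengths in m; the calibration is good to about 2 mm. A picture is of the moment at which its call begins. There is no depth.
- ctrl.close_job(): hands the job in; it is judged then, once.
The state is a dict: "time_s": time; "joint_positions": joint angles; "qvel": joint speeds; "joint_efforts": joint torques, N m; "position": TCP position; "orientation": TCP orientation; "force": force on the tool from outside, world axes, zero at the start; "wrist_torque": the same for the moment, N m; "width": finger opening in m; "gripper_force": force on a finger pad.
Only numpy, scipy, OpenCV 4.12 (cv2) and the standard library are available. Lean on these libraries where they do the work, as an engineer would, in place of code of your own. Each camera call takes 0.05 s, during which the arm holds its last target. There are 200 camera calls.

TASK

Open the steel food flask on the chopping board so that lunch can be packed: first fold its upright safety catch outward, clear of the cap, then unscrew the cap by its grip bar (counterclockwise seen from above) until its hook comes free at the notch in the neck collar, which you must feel for since the notch sits differently each time and the cap lifts only there, and last swing the cap up and back on its hinge until it stands about upright, and let go. Leave the other things where they are.

Things in the scene. Friction and masses are not known exactly. Their poses are not given: they have to be found in the camera images.
- flask: Steel food flask in a black rubber foot, fixed to its chopping board (18 mm thick); body 94 mm across, foot 112 mm. Origin under its centre, z up; its -x side carries the safety catch (roughly towards the robot), its +x side the cap's hinge. Heights above the origin: neck 125 mm, cap disc 129 to 141 mm (76 mm across), top of the grip bar 175 mm, top of the catch 179 mm
- keeper (a joint): Safety catch angle, rad: 0 = upright, where its tooth blocks the cap; grows to 1.4 as it folds outward (towards the flask's -x) about a level pin along the flask's y, 58 mm from the flask's axis on the -x side and 98 mm above its origin. The cap's ear passes it from about 0.35. Light friction (about 1 N at the top), stays where it is left
- keeper_grip (a point): Point to take the catch: a flat steel tab 24 mm wide (along the flask's y) and 8 mm thick, upright at 0; this point lies on its middle line, 14 mm below its top, 67 mm from its pin. z runs up along the tab, y along its width
- cap (a joint): Cap angle in its strap, rad: 0 = tight, grows as it is unscrewed (counterclockwise from above), end stop 3.0, friction 0.18 N m. Its ear meets the upright catch at about 0.4. A hook below the ear runs under the neck's flange and is free only at a notch about 0.45 rad wide; the notch's middle lies anywhere from 1.95 to 2.65 (unknown). Too far round, the hook is held again: test with a gentle tug up
- cap_grip (a point): On the cap's axis, 24 mm above the cap's disc: middle of the plain grip bar, which is 62 mm long, 18 mm thick and stands 34 mm above the disc (10 mm of it above this point). x runs along the bar, z up out of the cap; at cap angle 2.3 the bar is square to the hinge, along the flask's x
- lid (a joint): Swing of the lid strap with the cap, rad: 0 = shut, grows to 1.75 as it swings up and back (towards the flask's +x), upright at 1.57. With the hook under the flange a tug moves it under about 0.05; above about 0.25 the hook is clear and the cap turns freely. Stiff hinge: about 3 N at the bar when free, more if a hard grip stops the bar pivoting between the fingers; stays where it is left
- lid_hinge (a point): The strap's level hinge pin, along the flask's y, 54 mm from the flask's axis on its +x side and 126 mm above its origin. Shut, cap_grip lies 54 mm in front (flask's -x) of the pin and 39 mm above it
- lunchbox: sky-blue closed lunchbox with a clip-on lid, 136 x 196 x 59 mm, origin under its centre (bystander)
- cup: clear acrylic cup, 72 mm across, 85 mm tall, origin under its centre (bystander)
- spork: stainless steel spork 150 mm long, lying flat, origin under its middle, x to the tines (bystander)
- bowl: folded silicone collapsible bowl, a stepped disc 132 mm across, 22 mm high, origin under its centre (bystander)
- bottle_cap: steel bottle cap 52 mm across and 34 mm long, lying on its side on its flat carry loop, origin under its centre (bystander)
- spoon: wooden spoon 200 mm long on the tiles (bystander)
- salt: glass salt jar with a steel cap, 56 mm across, 100 mm tall (bystander)

How it is judged:
On the way, in this order (a step that is already met when the one before it is completed fails the run):
1. the safety catch is folded clear of the cap (value of joint keeper above 0.4 rad), for 0.2 s.
2. the cap is unscrewed towards its notch (value of joint cap above 1.6 rad), for 0.2 s.
At the end, for the whole second after the job is handed in: The cap stands open, swung back at least 1.15 rad (66 degrees) and at rest, with the catch still folded out at least 0.3 rad; no bystander has moved more than 40 mm (value of joint lid above 1.15 rad and value of joint keeper above 0.3 rad and velocity of joint lid between -0.1 and 0.1 rad/s); the robot touches nothing.
It fails at once if one of the other things (lunchbox, cup, spork, bowl, bottle cap, spoon, salt jar) is moved more than 40 mm (distance of any of lunchbox, cup, spork, bowl, bottle_cap, spoon, salt from where it was at the start of the episode above 0.04 m).
It also fails if it takes over 58 s, if anything falls off the work surface, if the arm or the gripper's body presses on something with over 40 N, if the wrist force passes 120 N, or if a joint passes its speed limit or range.

## Working session

There is one attempt and no reset: what is moved stays moved. The work goes in short steps, Python scripts to look and compute and a tool call to move; the robot and the scene stay as the last step left them, time stands still between calls to the robot, and variables do not carry over. Pictures are saved under pics/ and viewed, at most 13 in all, crops included, and the job is handed in when it is done.

Besides the shell and the picture viewer there is one more tool, called after "Request:" as name(argument=value, ...), one argument or row to a line, values as JSON. drive_tool: Moves the arm, as the interface text tells. Its arguments: {"type":"object","properties":{"translation":{"type":"array","items":{"type":"array","items":{"type":"number"}}},"angular":{"type":"array","items":{"type":"array","items":{"type":"number"}}},"fingers":{"type":"array","items":{"type":"number"}},"force":{"type":"number"}},"required":["translation","angular","fingers"]}

```bash
mkdir -p pics; ls; python3 - <<'E'
from bench import ctrl, eyes
import cv2, numpy as np
for n in("side","top"):
    c=eyes.camera(n); cv2.imwrite(f"pics/{n}0.png",c["img"][:,:,::-1]); print(n,c["fov_y"],c["cx"],c["cy"],np.round(c["view"],4).tolist())
print(ctrl.state())
E
```

```text
pics
side 48.25010233342699 317.1631669886674 198.50628612109242 [[-0.8655, -0.5009, -0.0035, 0.4902], [-0.3021, 0.5276, -0.7939, 0.2192], [0.3996, -0.6861, -0.608, 1.0074], [0.0, 0.0, 0.0, 1.0]]
top 43.60987057577047 311.8234220748331 203.13996702479014 [[0.0568, -0.9984, 0.0021, 0.0662], [-0.9693, -0.0557, -0.2393, 0.5738], [0.239, 0.0115, -0.9709, 1.238], [0.0, 0.0, 0.0, 1.0]]
{'time_s': 0.1, 'joint_positions': array([-9.33394481e-01,  2.55671404e-01,  1.07119296e-01, -3.68014104e-04,
       -1.42392518e+00, -2.84618180e-01]), 'qvel': array([-0.00070466, -0.00238945,  0.0028365 ,  0.00186434, -0.00042765,
       -0.00014192]), 'joint_efforts': array([-2.73696816e-03, -3.87600589e+01,  2.38477993e+01,  5.37797570e+00,
       -3.73699775e-03, -5.74658998e-06]), 'position': array([ 0.18991436, -0.51568972,  0.23049738]), 'orientation': array([-1.75451817e-01,  9.84487644e-01,  8.33701849e-04, -2.10887250e-04]), 'force': array([ 1.15784857,  0.07427323, -0.22395046]), 'wrist_torque': array([-0.03614667, -0.01761954, -0.08189467]), 'gripper_force': 0.0, 'width': 0.08538450178914983}
```

View pics/side0.png

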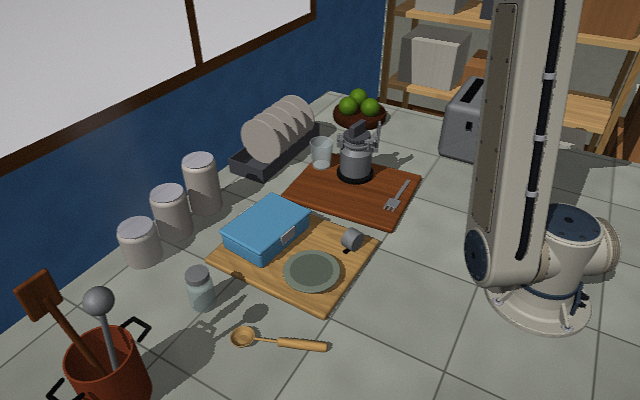

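View pics/top0.png

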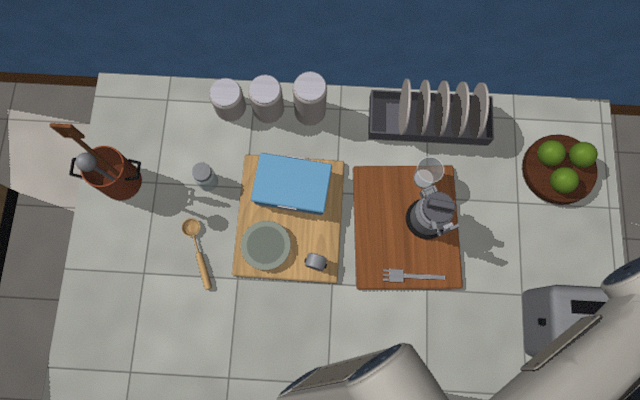

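The side view shows the flask at about (355,155), with its catch at the upper right (378,135). In the top view the flask is near (432,215), the cup at (428,172) and the spork at (412,275). I'll enlarge both.

```bash
cat > h.py <<'E'
import numpy as np, cv2
from bench import ctrl, eyes
def K(c):
    f=200/np.tan(np.radians(c["fov_y"]/2)); return np.array([[f,0,c["cx"]],[0,f,c["cy"]],[0,0,1]])
def P(c): return K(c)@c["view"][:3]
def proj(c,X):
    X=np.atleast_2d(X); p=(P(c)@np.c_[X,np.ones(len(X))].T); return (p[:2]/p[2]).T
def tri(cs,ps):
    X=cv2.triangulatePoints(P(cs[0]),P(cs[1]),np.float64(ps[0]).reshape(2,1),np.float64(ps[1]).reshape(2,1)); return (X[:3]/X[3]).ravel()
def onz(c,p,z):
    M=P(c); A=np.c_[M[:,0],M[:,1],-np.array([p[0],p[1],1])]; s=np.linalg.solve(A,-(M[:,2]*z+M[:,3])); return s[:2]
def crop(n,x0,y0,w,h,s,ov=None):
    c=eyes.camera(n); im=cv2.resize(c["img"][y0:y0+h,x0:x0+w,::-1].copy(),None,fx=s,fy=s,interpolation=cv2.INTER_CUBIC); return im,c
E
python3 - <<'E'
from h import *
a,c=crop("side",310,90,110,125,4.7); b,d=crop("top",385,145,90,125,4.7)
cv2.imwrite("pics/c1.png",np.hstack([a,b])[:590,:800] if a.shape[1]+b.shape[1]<=800 else cv2.resize(np.hstack([a,b]),(800,int(800*a.shape[0]/(a.shape[1]+b.shape[1])))))
print(a.shape,b.shape)
E
```

```text
(588, 517, 3) (588, 423, 3)
```

View pics/c1.png

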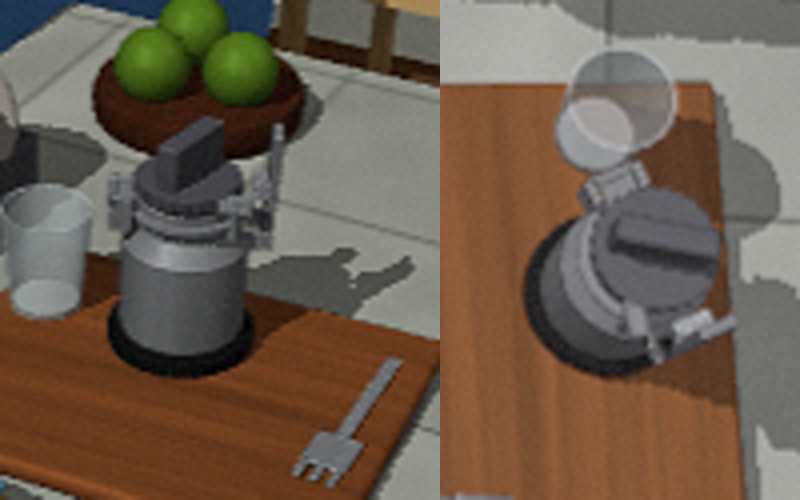

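The crop shows the foot, cap disc, hinge (upper left of the cap in the top view) and catch (lower right), so the flask is yawed about +30°. I'll fit its pose to these features.

```bash
cat > fit.py <<'E'
from h import *
from scipy.optimize import least_squares
cs=eyes.camera("side"); ct=eyes.camera("top")
S=lambda u,v:np.array([310+u/4,90+v/4]); T=lambda u,v:np.array([385+(u-440)/4,145+v/4])
a=np.linspace(0,2*np.pi,180)
circ=lambda r,h,x=0,y=0:np.c_[x+r*np.cos(a),y+r*np.sin(a),0*a+h]
def W(p,X):
    X=np.atleast_2d(X); c,s=np.cos(p[2]),np.sin(p[2]); return X@np.array([[c,-s,0],[s,c,0],[0,0,1]]).T+[p[0],p[1],p[3]]
def res(p):
    r=[]
    f=proj(cs,W(p,np.r_[circ(.056,0),circ(.056,.02)])); o=S(107,0)[0],S(253,0)[0],S(0,377)[1]
    r+=[f[:,0].min()-o[0],f[:,0].max()-o[1],f[:,1].max()-o[2]]
    f=proj(ct,W(p,np.r_[circ(.038,.129),circ(.038,.141)])); 
    r+=[f[:,0].min()-T(592,0)[0],f[:,0].max()-T(720,0)[0],f[:,1].min()-T(0,187)[1]]
    f=proj(ct,W(p,circ(.056,0))); r+=[f[:,0].min()-T(524,0)[0],f[:,1].max()-T(0,377)[1]]
    r+=list((proj(cs,W(p,[-.058,0,.179]))[0]-S(277,125)))+list(proj(ct,W(p,[-.058,0,.179]))[0]-T(718,331))
    r+=list(.5*(proj(cs,W(p,[.054,0,.126]))[0]-S(117,200)))+list(.5*(proj(ct,W(p,[.054,0,.126]))[0]-T(615,188)))
    return np.array(r)
if __name__=="__main__":
    s=least_squares(res,[.42,-.14,.5,.018],loss="soft_l1"); p=s.x; print(np.round(p,4),np.round(res(p),1)); np.save("p.npy",p)
    ims=[]
    for c,(x0,y0,w,h) in((cs,(310,90,110,125)),(ct,(385,145,90,125))):
        im=cv2.resize(c["img"][y0:y0+h,x0:x0+w,::-1].copy(),None,fx=4,fy=4,interpolation=cv2.INTER_CUBIC)
        def dr(X,col,cl=False): cv2.polylines(im,[np.int32((proj(c,W(p,X))-[x0-.0,y0])*4)],cl,col,1,cv2.LINE_AA)
        dr(circ(.056,0),(0,255,255),1);dr(circ(.038,.141),(0,255,0),1);dr([[-.062,-.012,.179],[-.054,-.012,.179],[-.054,.012,.179],[-.062,.012,.179]],(0,0,255),1)
        dr([[-.058,0,.098],[-.058,0,.179]],(0,0,255));dr([[.054,-.015,.126],[.054,.015,.126]],(255,0,255))
        t=-2.3;u=np.array([np.cos(t),np.sin(t)])*.031;dr([[*u,.175],[*-u,.175]],(255,255,0))
        ims.append(im)
    cv2.imwrite("pics/o1.png",np.hstack(ims))
E
python3 fit.py
```

```text
[ 0.5545 -0.2122  0.4485  0.019 ] [ 0.2  1.   0.2 -0.2  0.3  0.3 -0.3  0.5 -0.1  0.5  0.1 -1.9 -0.3 -1.5
 -0.1 -1.5]
```

View pics/o1.png

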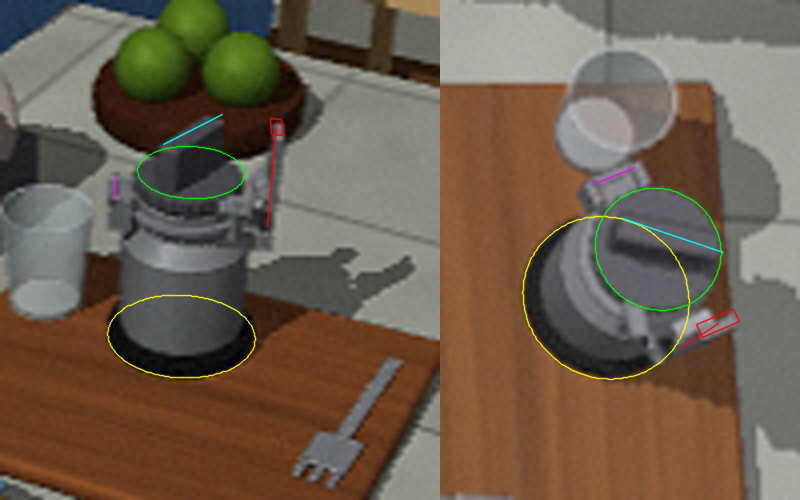

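The overlay matches well: flask at (0.5545, -0.2122), yaw about 0.45, z0 about 0.018. I'll close the fingers, rise and travel to just inside the catch, with tool x along the flask's -x.

Request:
drive_tool(
  translation=[
    [0,0,-30],
    [-30,9,0],
    [-38,11,0],
    [-38,11,0],
    [-38,11,0],
  ],
  angular=[
    [0,0,-5.5],
    [0,0,0],
    [0,0,0],
    [0,0,0],
    [0,0,0],
  ],
  fingers=[0,0,0,0,0],
  force=25,
)

```text
time_s: 0.72
position: [0.3024, -0.4146, 0.2614]
orientation: [-0.222, 0.975, -0.0, 0.0]
force: [0.9, -0.1, 0.4]
width: 0.0259
gripper_force: 0.0
```

Request:
drive_tool(
  translation=[
    [-38,11,0],
    [-38,11,0],
    [-38,11,0],
    [-38,11,0],
    [-38,11,0],
  ],
  angular=[
    [0,0,0],
    [0,0,0],
    [0,0,0],
    [0,0,0],
    [0,0,0],
  ],
  fingers=[0,0,0,0,0],
)

```text
time_s: 1.13
position: [0.45, -0.2821, 0.2615]
orientation: [-0.223, 0.975, -0.0, 0.0]
force: [0.3, -0.5, -0.5]
width: 0.0004
gripper_force: 0.0
```

```bash
cat >> h.py <<'E'
from scipy.spatial.transform import Rotation as R
def fl(s,p):
    "TCP in flask coordinates (mm) and tool axes headings relative to flask"
    c,n=np.cos(p[2]),np.sin(p[2]); M=np.array([[c,n,0],[-n,c,0],[0,0,1]])
    x=M@(s["position"]-[p[0],p[1],.018]); return x*1000, M@R.from_quat(s["orientation"]).as_matrix()
def rep(tgt=None):
    s=ctrl.state(); p=np.load("p.npy"); x,A=fl(s,p)
    print("t",round(s["time_s"],2),"fl",np.round(x,1),"psi",np.round(np.degrees(np.arctan2(A[1,0],A[0,0])),1),"z",np.round(A[:,2],3),"q",np.round(s["joint_positions"],2),"F",np.round(M_(p)@s["force"],1),"w",round(s["width"]*1000,1),"g",round(s["gripper_force"],1))
    if tgt is not None: print("tool delta",np.round(A.T@(np.array(tgt)-x),1))
def M_(p):
    c,n=np.cos(p[2]),np.sin(p[2]); return np.array([[c,n,0],[-n,c,0],[0,0,1]])
E
python3 -c "
from h import *
rep([-38,4,230])"
```

```text
t 1.13 fl [-124.5  -17.7  243.5] psi -180.0 z [ 0. -0. -1.] q [-0.27  0.21  0.13 -0.   -1.49 -0.86] F [ 0.1 -0.6 -0.5] w 0.4 g 0.0
tool delta [-86.5  21.7  13.5]
```

Request:
drive_tool(
  translation=[
    [-34,8,0],
    [-30,7,0],
    [0,0,0],
    [0,0,0],
  ],
  angular=[
    [0,0,0],
    [0,0,0],
    [0,0,0],
    [0,0,0],
  ],
  fingers=[0,0,0,0],
)

```text
time_s: 1.47
position: [0.501, -0.2413, 0.2606]
orientation: [-0.224, 0.975, 0.0, -0.001]
force: [0.4, -0.4, -0.4]
width: -0.0001
gripper_force: 0.0
```

```bash
python3 - <<'E'
from h import *
rep([-38,4,158])
im,c=crop("side",320,40,100,100,5.5); d,_=crop("top",390,150,90,100,5.5)
cv2.imwrite("pics/n1.png",cv2.resize(np.hstack([im,d]),(800,421)))
E
```

```text
t 1.47 fl [-60.9  -3.  242.6] psi -179.8 z [-0.001  0.001 -1.   ] q [-0.17  0.26  0.19 -0.   -1.5  -0.95] F [ 0.2 -0.5 -0.4] w -0.1 g 0.0
tool delta [-23.    6.9  84.5]
```

View pics/n1.png

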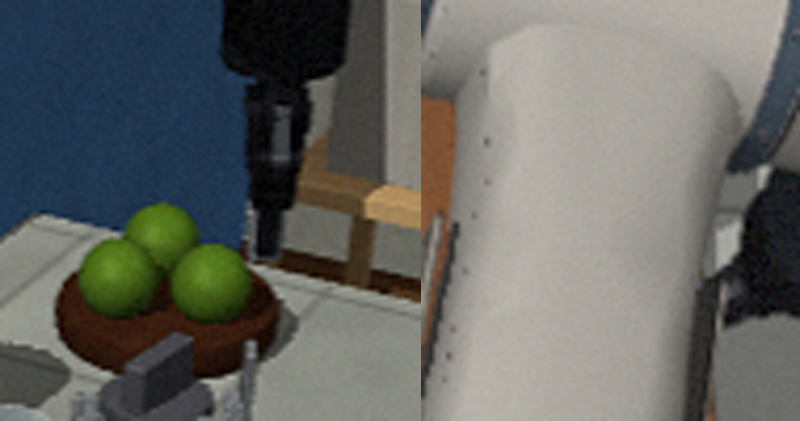

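The side view shows the fingertip at crop (265,255), about above the tab top at (250,345), as predicted; the arm hides the flask in the top view. Next I move inward and down.

Request:
drive_tool(
  translation=[
    [-23,7,0],
    [0,0,30],
    [0,0,30],
    [0,0,24],
    [0,0,0],
  ],
  angular=[
    [0,0,0],
    [0,0,0],
    [0,0,0],
    [0,0,0],
    [0,0,0],
  ],
  fingers=[0,0,0,0,0],
)

```text
time_s: 1.98
position: [0.5141, -0.2259, 0.1722]
orientation: [-0.221, 0.975, 0.003, -0.004]
force: [-0.7, 0.4, -1.2]
width: 0.0001
gripper_force: 0.0
```

```bash
python3 -c "
from h import *
rep([-38,4,158])"
```

```text
t 1.98 fl [-42.4   5.2 154.2] psi 179.9 z [-0.006  0.007 -1.   ] q [-0.14  0.31  0.03 -0.   -1.3  -0.99] F [-0.5  0.6 -1.2] w 0.1 g 0.0
tool delta [-4.4 -1.2 -3.8]
```

Request:
drive_tool(
  translation=[
    [17,0,1.5],
    [16,0,6],
    [13,0,10.5],
    [8,0,11],
    [0,0,0],
  ],
  angular=[
    [0,0,0],
    [0,0,0],
    [0,0,0],
    [0,0,0],
    [0,0,0],
  ],
  fingers=[0,0,0,0,0],
)

```text
time_s: 2.4
position: [0.4672, -0.2508, 0.1487]
orientation: [-0.221, 0.975, 0.0, -0.0]
force: [-0.7, -0.1, 0.3]
width: -0.0001
gripper_force: 0.0
```

```bash
python3 -c "
from h import *
rep([-96,4,125])
im,c=crop("\""side"\"",320,80,110,100,5);cv2.imwrite('pics/n2.png',im)"
```

```text
t 2.4 fl [-95.4   3.1 130.7] psi 179.9 z [-0.  0. -1.] q [-0.2   0.26 -0.1   0.   -1.21 -0.93] F [-0.7  0.2  0.3] w -0.1 g 0.0
tool delta [0.6 0.9 5.7]
```

View pics/n2.png

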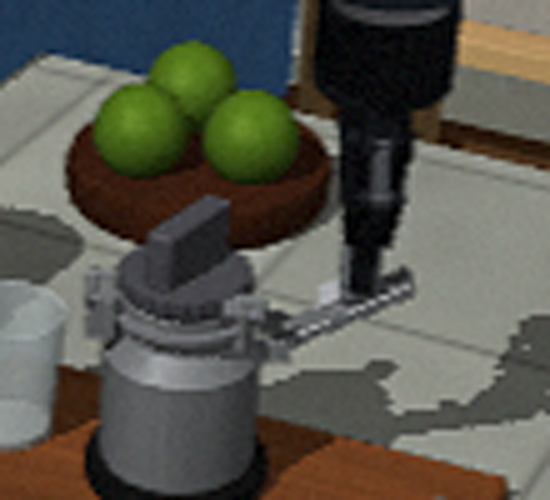

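The catch now lies folded out to about 1 rad, from crop (275,345) to (410,280). I'll rise, turn +48° counterclockwise and go over the cap.

Request:
drive_tool(
  translation=[
    [0,0,-35],
    [0,0,-35],
    [-20,0,0],
    [0,0,0],
    [0,0,0],
  ],
  angular=[
    [0,0,0],
    [0,0,-6.9],
    [0,0,-6.9],
    [0,0,-6.9],
    [0,0,-6.9],
  ],
  fingers=[0,0,52,52,52],
)

```text
time_s: 2.87
position: [0.4875, -0.2389, 0.2207]
orientation: [-0.452, 0.892, -0.001, 0.001]
force: [-0.5, 0.6, -0.1]
width: 0.0358
gripper_force: 0.0
```

Request:
drive_tool(
  translation=[
    [0,0,0],
    [0,0,0],
    [0,0,0],
    [0,0,0],
  ],
  angular=[
    [0,0,-6.9],
    [0,0,-6.9],
    [0,0,-6.8],
    [0,0,0],
  ],
  fingers=[52,52,52,52],
)

```text
time_s: 3.2
position: [0.4867, -0.2392, 0.22]
orientation: [-0.603, 0.798, -0.001, 0.001]
force: [-0.5, -0.6, -0.2]
width: 0.0523
gripper_force: 0.0
```

```bash
python3 -c "
from h import *
rep([0,0,205])"
```

```text
t 3.2 fl [-72.9   5.1 202. ] psi -131.5 z [ 0.001 -0.002 -1.   ] q [-0.17  0.24  0.06  0.   -1.39 -0.11] F [-0.7 -0.3 -0.2] w 52.3 g 0.0
tool delta [-44.5 -57.9  -2.8]
```

Request:
drive_tool(
  translation=[
    [-22,-29,0],
    [-22,-29,0],
    [0,0,0],
    [0,0,20],
    [0,0,20],
  ],
  angular=[
    [0,0,0],
    [0,0,0],
    [0,0,0],
    [0,0,0],
    [0,0,0],
  ],
  fingers=[52,52,52,52,52],
)

```text
time_s: 3.62
position: [0.5558, -0.2127, 0.1797]
orientation: [-0.6, 0.8, -0.002, 0.001]
force: [0.6, -0.1, -1.9]
width: 0.0519
gripper_force: 0.0
```

Request:
drive_tool(
  translation=[
    [0,0,13],
    [0,0,0],
  ],
  angular=[
    [0,0,0],
    [0,0,0],
  ],
  fingers=[52,52],
)

```text
time_s: 3.78
position: [0.5527, -0.2122, 0.1629]
orientation: [-0.6, 0.8, 0.002, -0.001]
force: [-0.2, 1.0, -0.0]
width: 0.0517
gripper_force: 0.0
```

```bash
python3 -c "
from h import *
rep([0,0,148])
im,c=crop("\""side"\"",320,60,110,120,4.8);cv2.imwrite('pics/n3.png',im)"
```

```text
t 3.78 fl [ -1.6   0.8 144.9] psi -132.0 z [-0.004  0.003 -1.   ] q [-0.1   0.37  0.09 -0.   -1.3  -0.18] F [ 0.3  1.  -0. ] w 51.7 g 0.0
tool delta [-0.5 -1.8 -3.1]
```

View pics/n3.png

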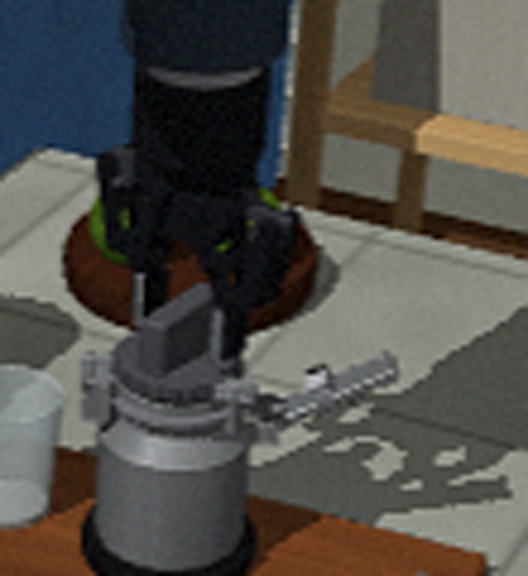

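The fingers straddle the grip bar. I'll raise 3 mm and close.

Request:
drive_tool(
  translation=[
    [0,-1,-3],
    [0,0,0],
    [0,0,0],
    [0,0,0],
    [0,0,0],
  ],
  angular=[
    [0,0,0],
    [0,0,0],
    [0,0,0],
    [0,0,0],
    [0,0,0],
  ],
  fingers=[10,10,10,10,10],
  force=40,
)

```text
time_s: 4.25
position: [0.5568, -0.2135, 0.1707]
orientation: [-0.601, 0.799, -0.002, 0.002]
force: [2.5, 0.1, 5.7]
width: 0.0178
gripper_force: 37.3
```

```bash
python3 -c "
from h import *
rep([0,0,148]);print(ctrl.state()['wrist_torque'])"
```

```text
t 4.25 fl [  1.4  -2.2 152.7] psi -131.8 z [ 0.004 -0.004 -1.   ] q [-0.1   0.37  0.11  0.   -1.31 -0.18] F [ 2.3 -1.   5.7] w 17.8 g 37.3
tool delta [-0.7  2.5  4.7]
[-0.02645945 -1.08913694  0.18562628]
```

Grip is firm at 17.8 mm. Now unscrewing counterclockwise, which is negative about tool z.

Request:
drive_tool(
  translation=[
    [0,0,0],
    [0,0,0],
    [0,0,0],
    [0,0,0],
    [0,0,0],
  ],
  angular=[
    [0,0,-5],
    [0,0,-6],
    [0,0,-6],
    [0,0,-6],
    [0,0,-6],
  ],
  fingers=[10,10,10,10,10],
)

```text
time_s: 4.67
position: [0.5578, -0.2142, 0.1708]
orientation: [0.784, -0.621, 0.004, -0.001]
force: [6.9, -2.5, 3.9]
width: 0.0172
gripper_force: 38.8
```

```bash
python3 -c "
from h import *
rep();print(ctrl.state()['wrist_torque'])"
```

```text
t 4.67 fl [  2.1  -3.2 152.8] psi -102.5 z [ 0.006 -0.006 -1.   ] q [-0.1   0.37  0.11  0.   -1.31  0.33] F [ 5.1 -5.3  3.9] w 17.2 g 38.8
[-0.98155372 -2.54942889 -0.23876795]
```

Request:
drive_tool(
  translation=[
    [0,0,0],
    [0,0,0],
    [0,0,0],
    [0,0,0],
    [0,0,0],
  ],
  angular=[
    [0,0,-6.5],
    [0,0,-6.5],
    [0,0,-6.5],
    [0,0,-6.5],
    [0,0,-6.5],
  ],
  fingers=[10,10,10,10,10],
)

```text
time_s: 5.08
position: [0.5592, -0.2135, 0.1709]
orientation: [0.926, -0.377, 0.005, -0.001]
force: [11.3, 0.5, 2.5]
width: 0.0174
gripper_force: 38.8
```

Request:
drive_tool(
  translation=[
    [0,0,0],
    [0,0,0],
    [0,0,0],
    [0,0,0],
    [0,0,0],
  ],
  angular=[
    [0,0,-6.5],
    [0,0,-6.5],
    [0,0,-6.5],
    [0,0,-6.5],
    [0,0,-6.5],
  ],
  fingers=[10,10,10,10,10],
)

```text
time_s: 5.5
position: [0.5598, -0.2122, 0.1708]
orientation: [0.995, -0.102, 0.006, -0.001]
force: [11.7, 2.8, 4.7]
width: 0.0171
gripper_force: 39.0
```

Request:
drive_tool(
  translation=[
    [0,0,0],
    [0,0,0],
    [0,0,0],
    [0,0,0],
    [0,0,0],
  ],
  angular=[
    [0,0,-6.5],
    [0,0,-6.5],
    [0,0,-6.5],
    [0,0,0],
    [0,0,0],
  ],
  fingers=[10,10,10,10,10],
)

```text
time_s: 5.92
position: [0.5598, -0.2113, 0.1708]
orientation: [0.998, 0.066, 0.006, -0.0]
force: [9.9, 4.8, 3.9]
width: 0.0174
gripper_force: 39.5
```

```bash
python3 -c "
from h import *
rep();print(ctrl.state()['wrist_torque'])
im,c=crop("\""side"\"",320,60,110,120,4.8);cv2.imwrite('pics/n4.png',im)"
```

```text
t 5.92 fl [  5.2  -1.5 152.8] psi -18.2 z [ 0.012 -0.004 -1.   ] q [-0.1   0.37  0.11 -0.   -1.3   1.8 ] F [11.   0.   3.9] w 17.4 g 39.5
[ 2.06596585 -3.83518159  0.14176974]
```

View pics/n4.png

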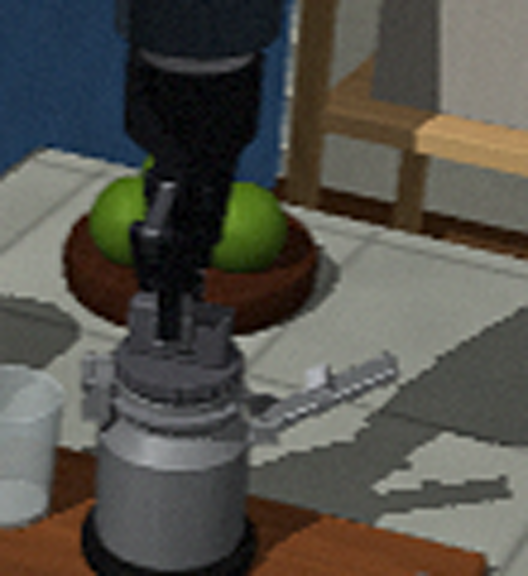

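The bar has turned with the gripper, to a cap angle of about 1.98, and the ear has passed the folded catch. Now a gentle tug up along the lid's arc.

Request:
drive_tool(
  translation=[
    [3,-1,-3],
    [3,-1,-4],
    [3,-1,-4],
    [0,0,0],
    [0,0,0],
  ],
  angular=[
    [0,0,0],
    [0,0,0],
    [0,0,0],
    [0,0,0],
    [0,0,0],
  ],
  fingers=[10,10,10,10,10],
)

```text
time_s: 6.38
position: [0.5607, -0.2102, 0.173]
orientation: [0.998, 0.064, -0.005, -0.0]
force: [5.0, -13.0, -26.4]
width: 0.0168
gripper_force: 42.1
```

```bash
python3 -c "
from h import *
rep();print(ctrl.state()['wrist_torque'])"
```

```text
t 6.38 fl [  6.4  -0.9 155. ] psi -18.4 z [-0.01   0.005 -1.   ] q [-0.1   0.38  0.14  0.   -1.34  1.8 ] F [ -1.1 -13.9 -26.4] w 16.8 g 42.1
[-4.61440311 -2.02556881  0.37057004]
```

It is blocked at about 1.98: 26 N for a 2 mm rise. I'll ease off, turn on to about 2.3 and tug again.

Request:
drive_tool(
  translation=[
    [-2,0,9],
    [0,0,0],
    [0,0,0],
    [0,0,0],
    [0,0,0],
  ],
  angular=[
    [0,0,0],
    [0,0,-5],
    [0,0,-6],
    [0,0,-6],
    [0,0,0],
  ],
  fingers=[10,10,10,10,10],
)

```text
time_s: 6.8
position: [0.5602, -0.2101, 0.1711]
orientation: [0.977, 0.213, -0.001, 0.001]
force: [-3.3, -3.4, 5.3]
width: 0.0172
gripper_force: 46.0
```

Request:
drive_tool(
  translation=[
    [3,0,-4],
    [3,0,-4],
    [0,0,0],
    [0,0,0],
  ],
  angular=[
    [0,0,0],
    [0,0,0],
    [0,0,0],
    [0,0,0],
  ],
  fingers=[10,10,10,10],
)

```text
time_s: 7.13
position: [0.5648, -0.2077, 0.1769]
orientation: [0.978, 0.209, -0.003, 0.0]
force: [-1.7, -6.2, -3.4]
width: 0.0171
gripper_force: 44.5
```

```bash
python3 -c "
from h import *
rep();print(ctrl.state()['wrist_torque'])"
```

```text
t 7.13 fl [ 11.2  -0.4 158.9] psi -1.5 z [-0.006  0.001 -1.   ] q [-0.09  0.38  0.15  0.   -1.34  2.08] F [-4.2 -4.8 -3.4] w 17.1 g 44.5
[-2.13388713  1.10833178  0.21012686]
```

This time it rose 6 mm with only 3 N, so the hook is free at the notch (cap about 2.27). I'll lighten the grip and follow the hinge arc.

Request:
drive_tool(
  translation=[
    [4,0,-5],
    [4,0,-4],
    [5,0,-4],
    [6,0,-3.5],
    [0,0,0],
  ],
  angular=[
    [0,0,0],
    [0,0,0],
    [0,0,0],
    [0,0,0],
    [0,0,0],
  ],
  fingers=[10,10,10,10,10],
  force=25,
)

```text
time_s: 7.55
position: [0.5827, -0.1992, 0.1916]
orientation: [0.978, 0.209, -0.004, -0.001]
force: [0.2, -5.7, -8.7]
width: 0.0173
gripper_force: 41.3
```

```bash
python3 -c "
from h import *
rep();print(ctrl.state()['wrist_torque'])
im,c=crop("\""side"\"",320,60,110,120,4.8);cv2.imwrite('pics/n5.png',im)"
```

```text
t 7.55 fl [ 31.   -0.5 173.6] psi -1.5 z [-0.006  0.003 -1.   ] q [-0.08  0.4   0.22  0.   -1.39  2.07] F [-2.3 -5.2 -8.7] w 17.3 g 41.3
[-2.19858375  0.02077026  0.14104352]
```

View pics/n5.png

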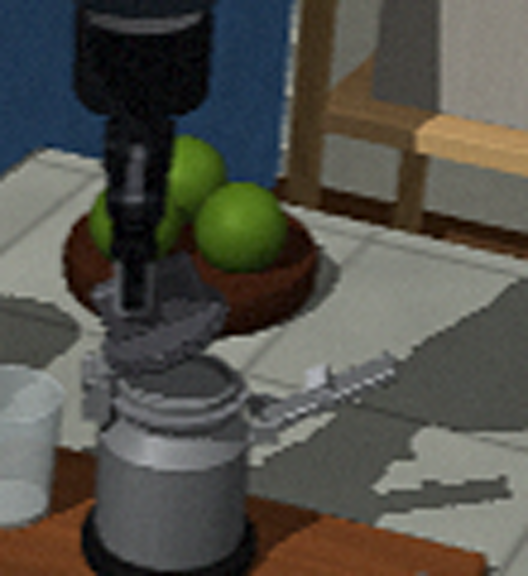

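The lid is open about 0.5 rad and the bar is pivoting between the fingers. Continuing along the arc.

Request:
drive_tool(
  translation=[
    [6,0,-3],
    [6,0,-2],
    [6.5,0,-1.2],
    [6.5,0,-0.6],
    [6.5,0,0],
  ],
  angular=[
    [0,0,0],
    [0,0,0],
    [0,0,0],
    [0,0,0],
    [0,0,0],
  ],
  fingers=[10,10,10,10,10],
)

```text
time_s: 8.02
position: [0.6095, -0.1866, 0.1987]
orientation: [0.978, 0.209, -0.005, -0.001]
force: [-6.3, -4.4, -5.1]
width: 0.0173
gripper_force: 38.5
```

Request:
drive_tool(
  translation=[
    [6.5,0,0.6],
    [6.5,0,1.2],
    [6.5,0,2],
    [6,0,2.2],
    [0,0,0],
  ],
  angular=[
    [0,0,0],
    [0,0,0],
    [0,0,0],
    [0,0,0],
    [0,0,0],
  ],
  fingers=[10,10,10,10,10],
)

```text
time_s: 8.43
position: [0.6343, -0.1747, 0.1939]
orientation: [0.978, 0.21, -0.003, -0.001]
force: [-5.5, 0.4, -1.2]
width: 0.0171
gripper_force: 35.1
```

```bash
python3 -c "
from h import *
rep();print(ctrl.state()['wrist_torque'])
im,c=crop("\""side"\"",320,60,110,120,4.8);cv2.imwrite('pics/n6.png',im)"
```

```text
t 8.43 fl [ 88.1  -0.8 175.9] psi -1.5 z [-0.006  0.003 -1.   ] q [-0.03  0.49  0.36 -0.   -1.45  2.03] F [-4.8  2.7 -1.2] w 17.1 g 35.1
[-0.13815663  2.00294638 -0.07202277]
```

View pics/n6.png

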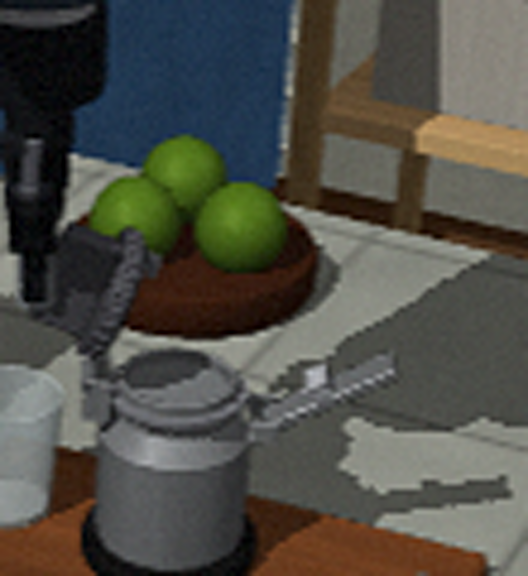

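The lid stands at roughly 1.3–1.4 rad. I'll push slightly further, release, and withdraw straight up.

Request:
drive_tool(
  translation=[
    [5,0,2.5],
    [4,0,2.5],
    [0,0,0],
    [0,0,0],
    [0,0,0],
  ],
  angular=[
    [0,0,0],
    [0,0,0],
    [0,0,0],
    [0,0,0],
    [0,0,0],
  ],
  fingers=[10,10,10,45,45],
)

```text
time_s: 8.9
position: [0.6447, -0.1712, 0.1907]
orientation: [0.978, 0.211, 0.001, -0.0]
force: [0.9, 1.3, 0.7]
width: 0.0403
gripper_force: 0.0
```

Request:
drive_tool(
  translation=[
    [0,0,0],
    [0,0,0],
    [0,0,-15],
    [0,0,-30],
    [0,0,-35],
  ],
  angular=[
    [0,0,0],
    [0,0,0],
    [0,0,0],
    [0,0,0],
    [0,0,0],
  ],
  fingers=[45,45,45,45,45],
)

```text
time_s: 9.32
position: [0.6434, -0.1712, 0.2696]
orientation: [0.977, 0.211, -0.002, -0.001]
force: [1.7, -0.6, 0.2]
width: 0.0452
gripper_force: 0.0
```

Request:
drive_tool(
  translation=[
    [0,0,-35],
    [0,0,-25],
    [0,0,0],
    [0,0,0],
  ],
  angular=[
    [0,0,0],
    [0,0,0],
    [0,0,0],
    [0,0,0],
  ],
  fingers=[45,45,45,45],
)

```text
time_s: 9.65
position: [0.645, -0.1715, 0.3326]
orientation: [0.977, 0.211, 0.002, 0.001]
force: [0.8, 0.9, -0.9]
width: 0.045
gripper_force: 0.0
```

```bash
python3 -c "
from h import *
rep()
im,c=crop("\""side"\"",300,60,130,120,4.8);cv2.imwrite('pics/n7.png',im)"
```

```text
t 9.65 fl [ 99.2  -2.6 314.6] psi -1.3 z [ 0.004 -0.002 -1.   ] q [-0.03  0.52  0.76 -0.   -1.8   2.02] F [ 1.1  0.4 -0.9] w 45.0 g 0.0
```

View pics/n7.png

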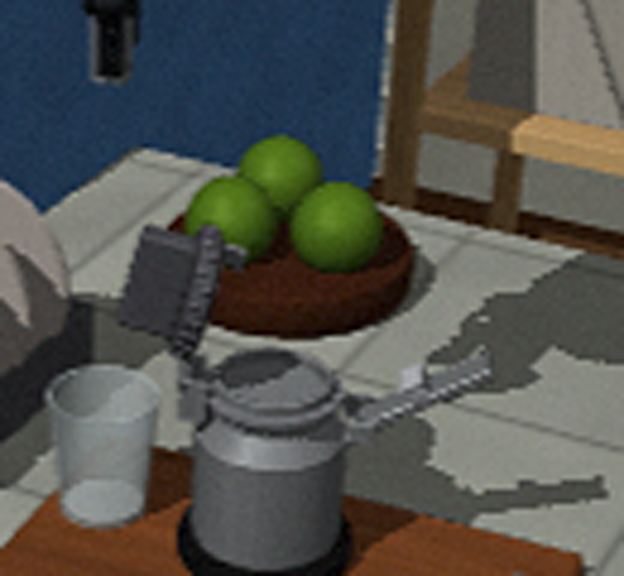

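The lid stands about upright (disc edge-on near crop (205,285)), the catch is still folded out, the cup hasn't moved and the gripper is clear. Handing in.

```bash
python3 -c "
from bench import ctrl
print(ctrl.close_job())"
```

```text
the job is handed in; nothing more can be done
None
```

I opened the flask and handed the job in at about 10 s: the catch is folded out about 1 rad, the cap came free at about 2.27 rad, and it stands roughly upright with the gripper clear. The hand-in gave no verdict, and these angles come from the tool pose and pictures. I saw nothing else disturbed, though the last picture showed only the flask and cup closely.

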